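# Free the bronze seal matrix from the left-hand-threaded vise

### The arm

A 6-joint arm with a two-finger parallel gripper is mounted at the origin on the work surface. World frame = base frame: x ahead of the robot, y to its left, z up, the work surface at z = 0. Lengths are in m, angles in rad, forces in N, time in s.
With the tool pointing down it reaches from about 0.425 to 0.95 m from the base axis. Payload 3.5 kg.
Tool frame: the origin (TCP) lies midway between the tips of the shut fingers; the grasp point (between the pads) lies 19 mm behind it; z points along the fingers, y is the line along which they close (so a half turn about z gives the same grasp; the last joint's range is limited). The gripper opens to 85 mm and grips with 20 to 120 N. Pads are 22 mm wide; open, the fingers measure 114 mm over their backs; the gripper's body (76 mm by 85 mm) begins 54 mm behind the grasp point. The pads swing forward as they close: fully open they stand 13 mm farther back than shut.
Start: joints at [-1.257, 0.286, 1.577, -0, 1.279, -0.15], TCP at [0.302, -0.604, 0.231] pointing down, gripper open.
Joint ranges: [-2.77, 2.77], [-0.9, 2.22], [0.21, 2.48], [-1.53, 4.67], [0.24, 2.81], [-2.84, 2.84]. Speed limits (rad/s): [2.79, 2.79, 3.14, 3.14, 3.14, 3.14].

### API

Orientations are given as a unit quaternion [x, y, z, w].
In Python, from plant import ctrl, cams, order gives the robot as it stands.
- The arm moves only by the tool move_arm, never from a script. Its argument "plan" is one flat list of numbers, 7 for each row, row after row: the shift along the world's x, y, z in mm, then the turn, a rotation vector about the world's x, y, z in degrees, then the finger opening in mm, from 0 to 85.4. A call has 1 to 12 rows; each row shifts and turns the commanded pose from where the row before left it; what a row does not reach is not made up. A row lasts 1/10 s, in which the tool goes at most 50 mm and 8.59 degrees, less where a joint would pass 70% of its speed; a pose out of reach is approached as far as the arm can. A call is refused whole if a number of a shift passes 50 or a number of a turn 8.59, either way. A call with a gripper value outside its range is refused whole. The fingers move at their own pace and stop on an object; "newtons" is the grip in N (left out, the last holds). Time passes only in rows, so rows that do not move let the fingers close. It gives the time, the measured TCP pose, the force, the opening and the grip force at its end, in the units of the state.
- ctrl.get_state(): the state, without advancing time (a new reading comes with each control period).
- cams.read_camera(name): name is "side" or "top"; returns a dict with "color" (480x640x3 uint8, red, green, blue), "fov_y" (degrees; the focal length in pixels is half the picture's height over the tangent of half this angle, whatever the lens; pixels are square), "cx", "cy" (the principal point, pixels), "k1" (the pictures are not rectified: a ray, as slopes to the right and down, at radius r is drawn at 1 + k1 r^2 times it, then the intrinsics apply), "origin" and "orientation" of the camera in the world. Camera axes: x right, y up, looking along -z (the intrinsics and any distortion apply to the point x, -y, -z); pixel columns grow to the right and rows downward; lengths in m; the calibration is good to about 2 mm. A picture is of the moment at which its call begins. There is no depth.
- order.sign_off(): hands the job in; it is judged then, once.
The state is a dict: "time": time; "qpos": joint angles; "dq": joint speeds; "joint_efforts": joint torques, N m; "eef_pos": TCP position; "tcp_rot": TCP orientation; "contact_force": force on the tool from outside, world axes, zero at the start; "wrist_torque": the same for the moment, N m; "opening": opening from 0.0 (shut) to 1.0 (fully open); "finger_force": force on a finger pad.
Only numpy, scipy, OpenCV 4.12 (cv2) and the standard library are available. Lean on these libraries where they do the work, as an engineer would, in place of code of your own. Each camera call takes 0.05 s, during which the arm holds its last target. There are 200 camera calls.

### The job

Take the bronze seal matrix out of the green vise and stand it upright, on its face, in the middle of the cork mat, setting it down gently. First slacken the vise: its wing screw (red collar) has a left-hand thread, so it comes undone clockwise seen from above, the opposite of normal; turn it about 70 degrees that way before you move the matrix, never tighten it further, and leave it slack. Leave the grey vise's screw and its steel matrix as they are.

Things in the scene. Friction and masses are not known exactly. Their poses are not given: they have to be found in the camera images.
- green_screw (a joint): Turn of the green vise's wing screw, rad: 0 = tight (start); grows when turned clockwise seen from above, which slackens it (left-hand thread); stop at 1.75; negative = overtightened. Per rad it rises 2 mm and the jaw backs off 6 mm; at 0 the jaw's lip overlaps the matrix's rim by 4 mm. About 0.12 N m of friction; stays where left. The green vise is 76 x 176 mm, bolted down.
- green_wing (a point): Grip point of that wing screw, on its vertical axis, 70 mm above the bench. The wing is a brass bar on edge: 48 mm long (x axis), 10 mm thick (y axis), its top 12 mm above this point, its underside 13 mm below, over a red collar 20 mm across. The vise's housing and jaws are 41 mm high. The matrix stands 90 mm from this axis, its top 92 mm above the bench.
- green_stem (a point): Grip point of the loose bronze matrix (0.27 kg) in the green vise: face disc 44 mm across, 12 mm thick, below an upright round stem, 18 mm across from 28 mm above the underside to its top at 70 mm. The point is on the axis, 46 mm above the underside; z is up. In the vise the underside is 22 mm above the bench; the jaws reach 19 mm higher. Once slack it lifts straight up.
- mat_top (a point): Centre of the top face of the cork mat, 90 x 90 mm and 6 mm thick, fixed on the bench; x and y along its edges.
- grey_screw (a joint): Turn of the screw (black collar) of the grey vise, a bystander of the same shape: 0 at the start, to be left alone.
- grey_stem (a point): The same point on the steel matrix in the grey vise, a bystander of the same shape as the bronze one: to be left alone.
Mind the look-alikes: they are no part of the job. There is more than one size of the part that bears green_stem; the job needs the largest.

How it is judged:
On the way:
1. the green vise's screw is turned clockwise by at least 54 degrees while the bronze matrix still sits in the vise (value of joint green_screw above 0.95 rad and distance of green_stem from where it was at the start of the episode below 0.02 m), for 0.2 s.
At the end, for the whole second after the job is handed in: The bronze matrix stands upright (within 10 degrees), released and at rest on its face on the cork mat, its axis within 30 mm of the mat's centre, and the green vise's screw is still slack, at least 0.95 rad clockwise of its start (value of joint green_screw above 0.95 rad and horizontal distance between green_stem and mat_top below 0.03 m and z of green_stem in the frame of mat_top between 0.04 and 0.052 m and angle between green_stem's own z axis and vertical below 0.17 rad and linear speed of green_matrix below 0.02 m/s); the robot touches nothing.
It fails at once if the green vise's screw is tightened further by more than 0.15 rad (value of joint green_screw below -0.15 rad).
It fails at once if the grey vise's screw is turned by more than 0.15 rad (value of joint grey_screw below -0.15 rad or value of joint grey_screw above 0.15 rad).
It fails at once if the steel matrix is moved by more than 20 mm (distance of grey_stem from where it was at the start of the episode above 0.02 m).
It fails at once if the bronze matrix is dropped (falls free faster than 0.5 m/s) (contact force between the fingers and green_matrix below 0.05 N and linear speed of green_matrix above 0.5 m/s).
It also fails if it takes over 53 s, if anything falls off the work surface, if the arm or the gripper's body presses on something with over 40 N, if the wrist force passes 120 N, or if a joint passes its speed limit or range.

## Working session

There is one attempt and no reset: what is moved stays moved. The work goes in short steps, Python scripts to look and compute and a tool call to move; the robot and the scene stay as the last step left them, time stands still between calls to the robot, and variables do not carry over. Pictures are saved under pics/ and viewed, at most 10 in all, crops included, and the job is handed in when it is done.

Besides the shell and the picture viewer there is one more tool, called in YAML: its name, and indented under it one key for each argument. move_arm: Moves the arm, as the interface text tells. Its arguments: {"type":"object","properties":{"plan":{"type":"array","items":{"type":"number"}},"newtons":{"type":"number"}},"required":["plan"]}

```bash
mkdir -p pics; cat > h.py <<'E'
import numpy as np,cv2
from scipy.spatial.transform import Rotation as R
from plant import ctrl,cams,order
def shot(n,f=None):
    d=cams.read_camera(n)
    if f: cv2.imwrite('pics/'+f,d['color'][:,:,::-1])
    return d
def K(d):
    f=240/np.tan(np.radians(d['fov_y'])/2); return np.array([[f,0,d['cx']],[0,f,d['cy']],[0,0,1]])
def ray(d,u,v):
    m=K(d); x,y=(u-m[0,2])/m[0,0],(v-m[1,2])/m[0,0]
    a,b=x,y
    for _ in range(30):
        s=1+d['k1']*(a*a+b*b); a,b=x/s,y/s
    return np.array(d['origin']),R.from_quat(d['orientation']).apply([a,-b,-1])
def atz(d,u,v,z):
    o,r=ray(d,u,v); return o+r*(z-o[2])/r[2]
def proj(d,p):
    q=R.from_quat(d['orientation']).inv().apply(np.array(p)-d['origin']); a,b=q[0]/-q[2],-q[1]/-q[2]
    s=1+d['k1']*(a*a+b*b); m=K(d); return np.array([m[0,0]*a*s+m[0,2],m[0,0]*b*s+m[1,2]])
E
python3 -c "
from h import *
for n in('top','side'):
  d=shot(n,n+'0.png'); print({k:v for k,v in d.items() if k!='color'})
print(ctrl.get_state())"
```

```text
{'fov_y': 53.46751562508727, 'cx': 323.140674269723, 'cy': 243.42183137717757, 'k1': -0.12579161495012964, 'origin': array([ 4.02333509e-01, -6.56497362e-04,  7.79607017e-01]), 'orientation': array([ 0.06498101, -0.06687318, -0.70225959,  0.70578815])}
{'fov_y': 55.42191885675661, 'cx': 311.03586094674716, 'cy': 238.01563732627025, 'k1': -0.03815398160639587, 'origin': array([ 0.15144323, -0.47575265,  0.47427648]), 'orientation': array([ 0.45171296, -0.16197468, -0.30240773,  0.82357099])}
{'time': 0.1, 'qpos': array([-1.25703644e+00,  2.87127195e-01,  1.57805112e+00, -7.16300545e-06,
        1.27862881e+00, -1.49992951e-01]), 'dq': array([-0.0012813 , -0.00186957, -0.00351705,  0.00100736, -0.00053191,
       -0.00167873]), 'joint_efforts': array([-7.25543650e-04, -4.07297230e+01, -2.93700171e+01, -1.81828841e-04,
        3.42165942e-03, -1.07033188e-05]), 'eef_pos': array([ 0.30177156, -0.60310545,  0.23004098]), 'tcp_rot': array([ 9.73236066e-01,  2.29804992e-01, -9.39801111e-05, -1.10324543e-03]), 'contact_force': array([ 0.26586264, -0.82789946,  0.18534099]), 'wrist_torque': array([ 0.00021983, -0.05839333,  0.01599684]), 'finger_force': 0.0, 'opening': 0.9985435468717869}
```

View pics/top0.png

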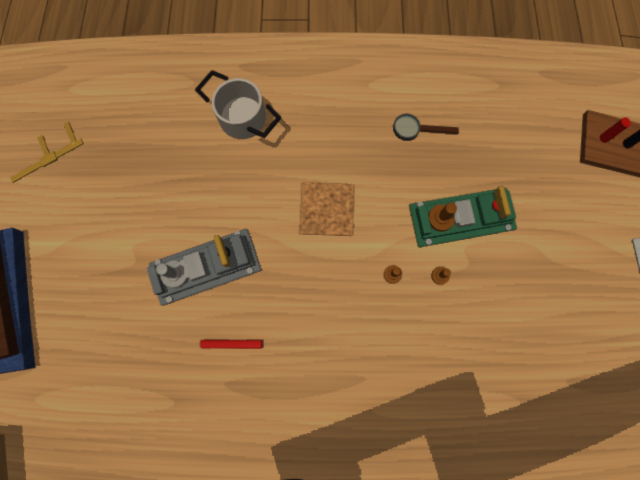

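View pics/side0.png

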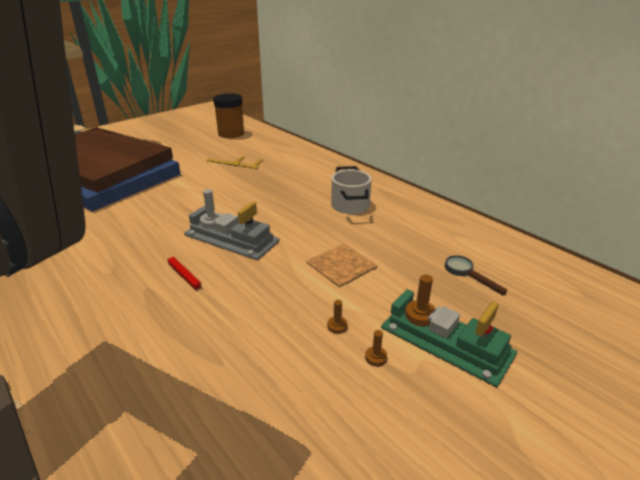

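The top view shows the green vise at about (463,217), with its wing at (503,203) and the bronze stem top at (451,208). The mat is at (327,209). In the side view the stem is at (425,300) and the wing at (488,320). I'll zoom in on the vise in both views.

```bash
python3 -c "
import cv2,numpy as np
a=cv2.imread('pics/top0.png')[175:255,400:530];b=cv2.imread('pics/side0.png')[265:385,375:525]
a=cv2.resize(a,None,fx=6,fy=6,interpolation=2)[:,:780];b=cv2.resize(b,None,fx=5,fy=5,interpolation=2)
cv2.imwrite('pics/ca.png',a);cv2.imwrite('pics/cb.png',b)"
```

```text
(no output)
```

View pics/ca.png

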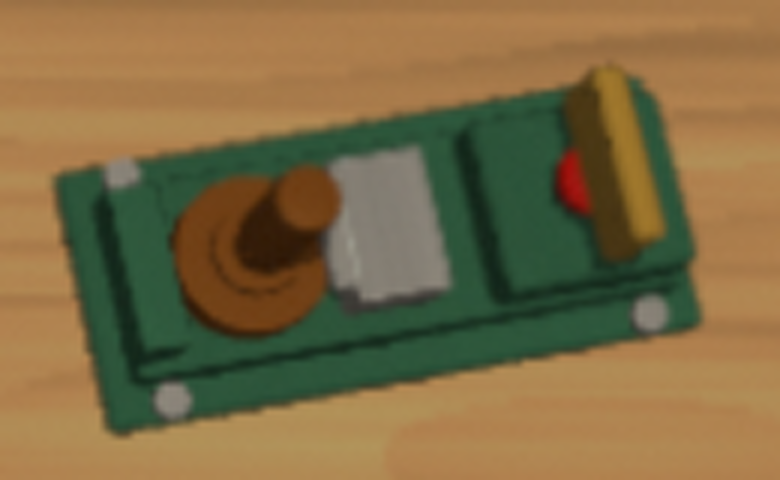

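View pics/cb.png

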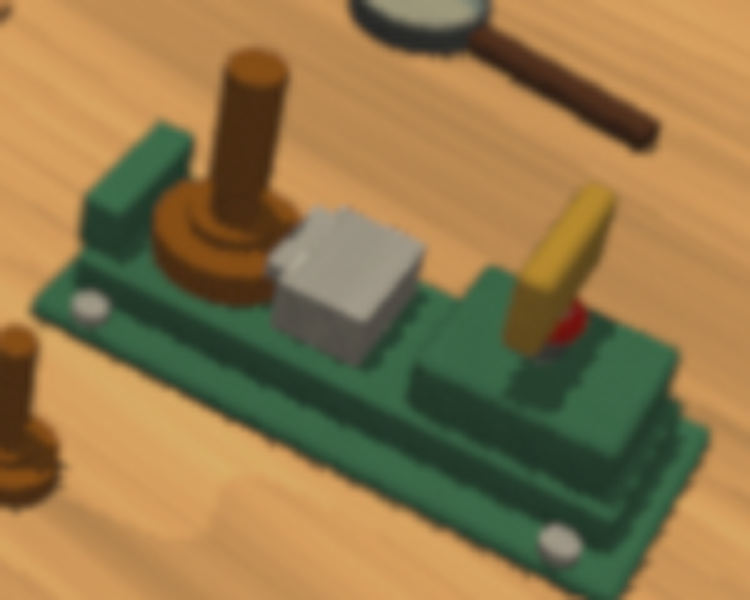

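The crops show the stem top at top (450.9,207.6) and side (426,278.6). The wing's top-face centre is at top (504.3,200.9) and side (488.4,312.2). The bar lies across the vise, running from (605,75) to (650,238) in the top crop.

```bash
cat > m.py <<'E'
from h import *
t=shot('top');s=shot('side')
for n,a,b,z in (('stem',(450.9,207.6),(426,278.6),.092),('wing',(504.3,200.9),(488.3,312.2),.082),('mat',(327.3,208.8),(341.5,264),.006)):
    print(n,atz(t,*a,z).round(4),atz(s,*b,z).round(4))
g=lambda x,y:atz(t,(x+.5)/6+399.5,(y+.5)/6+174.5,.082)
d=g(606,76)-g(649,236);print('bar',np.linalg.norm(d[:2]),np.degrees(np.arctan2(d[1],d[0])))
g=lambda x,y,z:atz(t,(x+.5)/6+399.5,(y+.5)/6+174.5,z)
d=g(57,178,.01)-g(118,432,.01);print('vise end',np.linalg.norm(d[:2]),np.degrees(np.arctan2(d[1],d[0])))
d=g(118,432,.01)-g(700,325,.01);print('vise side',np.linalg.norm(d[:2]),np.degrees(np.arctan2(d[1],d[0])))
hsv=cv2.cvtColor(t['color'],cv2.COLOR_RGB2HSV)
c=[atz(t,*p,.006)[:2] for p in((302,182),(355,183),(353.5,235),(299.5,234))];print('mat',np.mean(c,0),c)
st=ctrl.get_state();r=R.from_quat(st['tcp_rot']).as_matrix();print(st['eef_pos'],'ydir',np.degrees(np.arctan2(r[1,1],r[0,1])))
E
python3 m.py
```

```text
stem [ 0.5882 -0.1944  0.092 ] [ 0.5868 -0.1983  0.092 ]
wing [ 0.6027 -0.2825  0.082 ] [ 0.6024 -0.2867  0.082 ]
mat [ 0.6076 -0.0091  0.006 ] [ 0.6063 -0.0138  0.006 ]
bar 0.043525394611048075 10.97971778914572
vise end 0.07366412411132778 11.536318795382702
vise side 0.17091715855139572 100.61257877207804
mat [ 0.60869978 -0.00944337] [array([0.65441506, 0.03399637]), array([ 0.65318769, -0.0559836 ]), array([ 0.56299308, -0.05268892]), array([0.5642033 , 0.03690268])]
[ 0.30183794 -0.60328026  0.2304243 ] ydir -63.429647085783095
```

move_arm:
  plan: [25,26.5,0,0,0,-1.35,60,25,26.5,0,0,0,-1.35,60,25,26.5,0,0,0,-1.35,60,25,26.5,0,0,0,-1.35,60,25,26.5,0,0,0,-1.35,60,25,26.5,0,0,0,-1.35,60,25,26.5,0,0,0,-1.35,60,25,26.5,0,0,0,-1.35,60,25,26.5,0,0,0,-1.35,60,25,26.5,0,0,0,-1.35,60,25,26.5,0,0,0,-1.35,60,25,26.5,0,0,0,-1.35,60]

```text
time: 1.4
eef_pos: [0.6027, -0.2844, 0.2311]
tcp_rot: [0.996, 0.09, -0.0, -0.0]
contact_force: [0.5, -0.4, -0.1]
opening: 0.706
finger_force: 0.0
```

move_arm:
  plan: [0,0,-45,0,0,0,50,0,0,-45,0,0,0,50,0,0,-20,0,0,0,50,0,0,0,0,0,0,50]

```text
time: 1.8
eef_pos: [0.5992, -0.2836, 0.1158]
tcp_rot: [0.996, 0.091, -0.004, -0.003]
contact_force: [-0.8, -0.1, -0.9]
opening: 0.588
finger_force: 0.0
```

```bash
python3 -c "
from h import *
d=shot('side');st=ctrl.get_state();print(st['eef_pos'],st['opening'],st['contact_force'])
a=d['color'][170:400,340:600,::-1];cv2.imwrite('pics/n1.png',cv2.resize(a,None,fx=2.6,fy=2.6,interpolation=2))
print(proj(d,st['eef_pos']))"
```

```text
[ 0.60084686 -0.28484248  0.11905741] 0.5862236940612456 [ 0.22046528 -1.41922837 -0.22384187]
[492.45245454 289.23276687]
```

View pics/n1.png

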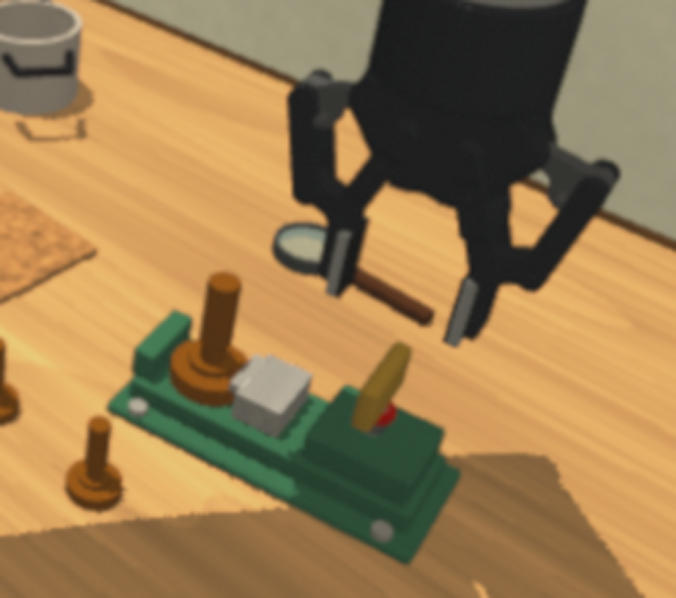

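The crop shows the open fingers straddling the wing, with their tip midpoint at crop (395,317) above the bar at (385,375). They are well clear of the bronze stem, so I'll descend and close.

move_arm:
  plan: [0,0,-25,0,0,0,50,0,0,-25,0,0,0,50,0,0,-13,0,0,0,50,0,0,0,0,0,0,50]

```text
time: 2.25
eef_pos: [0.6015, -0.2855, 0.0577]
tcp_rot: [0.996, 0.09, -0.001, -0.001]
contact_force: [0.8, 0.2, 0.6]
opening: 0.589
finger_force: 0.0
```

move_arm:
  plan: [0,0,0,0,0,0,25,0,0,0,0,0,0,15,0,0,0,0,0,0,5,0,0,0,0,0,0,3,0,0,0,0,0,0,0,0,0,0,0,0,0,0,0,0,0,0,0,0,0]
  newtons: 40

```text
time: 2.95
eef_pos: [0.6029, -0.2848, 0.0605]
tcp_rot: [0.996, 0.091, 0.001, -0.0]
contact_force: [-2.3, 4.8, 6.3]
opening: 0.108
finger_force: 43.1
```

move_arm:
  plan: [0,0,1,0,0,-5,0,0,0,0.5,0,0,-5,0,0,0,0.5,0,0,-5,0,0,0,0,0,0,0,0]

```text
time: 3.35
eef_pos: [0.6027, -0.2843, 0.0612]
tcp_rot: [0.999, -0.041, 0.001, -0.001]
contact_force: [1.3, 5.6, 2.7]
opening: 0.106
finger_force: 42.6
```

move_arm:
  plan: [0,1,0.3,0,0,-7,0,0,0,0.3,0,0,-7,0,0,0,0.3,0,0,-7,0,0,0,0.2,0,0,-7,0,0,0,0.2,0,0,-7,0,0,0,0.2,0,0,-7,0,0,0,0.2,0,0,-7,0,0,0,0.2,0,0,-7,0,0,0,0.2,0,0,-7,0,0,0,0,0,0,0,0,0,0,0,0,0,0,0]

```text
time: 4.45
eef_pos: [0.6038, -0.2823, 0.0634]
tcp_rot: [0.831, -0.556, 0.001, -0.003]
contact_force: [4.3, 8.3, 0.9]
opening: 0.103
finger_force: 42.5
```

move_arm:
  plan: [0,0,0,0,0,0,15,0,0,0,0,0,0,30,0,0,0,0,0,0,45,0,0,0,0,0,0,50,0,0,20,0,0,0,50,0,0,40,0,0,0,50,0,0,40,0,0,0,50,0,0,0,0,0,0,50]

```text
time: 5.25
eef_pos: [0.6054, -0.2875, 0.1708]
tcp_rot: [0.831, -0.556, 0.007, 0.0]
contact_force: [0.1, -0.7, 0.3]
opening: 0.586
finger_force: 0.0
```

```bash
python3 -c "
from h import *
d=shot('side');st=ctrl.get_state();print(st['eef_pos'],st['opening'],st['contact_force'])
a=d['color'][170:400,340:600,::-1];cv2.imwrite('pics/n2.png',cv2.resize(a,None,fx=2.6,fy=2.6,interpolation=2))
r=R.from_quat(st['tcp_rot']).as_matrix();print('ydir',np.degrees(np.arctan2(r[1,1],r[0,1])))"
```

```text
[ 0.60400644 -0.28652055  0.16742207] 0.5858452316381627 [ 0.05059466  0.56199534 -0.36679797]
ydir -157.6322810923119
```

View pics/n2.png

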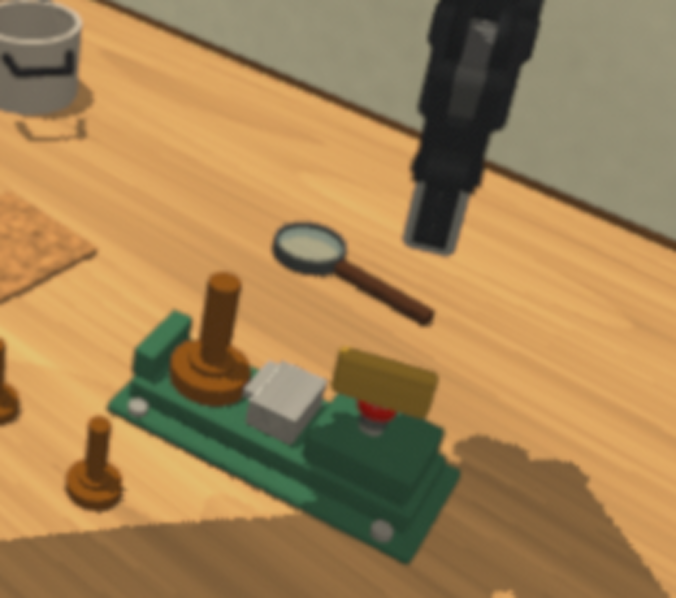

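The crop shows the wing turned about 78° to lie along the vise, from (340,365) to (435,395). The jaw has backed off, and the stem is still seated at (222,330). Next I'll move over the stem.

move_arm:
  plan: [-4,23,0,0,0,0,50,-4,23,0,0,0,0,50,-4,23,0,0,0,0,50,-4,23,0,0,0,0,50,0,0,-35,0,0,0,50,0,0,-35,0,0,0,50,0,0,-25,0,0,0,50,0,0,-18,0,0,0,50,0,0,0,0,0,0,50,0,0,0,0,0,0,50]

```text
time: 6.3
eef_pos: [0.5856, -0.1923, 0.0489]
tcp_rot: [0.831, -0.556, -0.001, 0.0]
contact_force: [0.2, -0.6, -0.7]
opening: 0.587
finger_force: 0.0
```

move_arm:
  plan: [0,0,0,0,0,0,30,0,0,0,0,0,0,22,0,0,0,0,0,0,17,0,0,0,0,0,0,12,0,0,0,0,0,0,10,0,0,0,0,0,0,10,0,0,0,0,0,0,10]
  newtons: 40

```text
time: 7.0
eef_pos: [0.5871, -0.1931, 0.051]
tcp_rot: [0.831, -0.556, 0.001, -0.0]
contact_force: [0.2, 0.8, 5.9]
opening: 0.199
finger_force: 39.0
```

move_arm:
  plan: [0,0,2,0,0,0,10,0,0,6,0,0,0,10,0,0,12,0,0,0,10,0,0,20,0,0,0,10,0,0,20,0,0,0,10,0,0,12,0,0,0,10,0,0,0,0,0,0,10,0,0,0,0,0,0,10]

```text
time: 7.8
eef_pos: [0.5856, -0.1925, 0.1211]
tcp_rot: [0.831, -0.557, -0.0, 0.0]
contact_force: [0.5, 0.1, -3.6]
opening: 0.2
finger_force: 39.2
```

```bash
python3 -c "
from h import *
d=shot('side');st=ctrl.get_state();print(st['eef_pos'],st['opening'],st['contact_force'],st['finger_force'])
a=d['color'][170:400,300:560,::-1];cv2.imwrite('pics/n3.png',cv2.resize(a,None,fx=2.6,fy=2.6,interpolation=2))
"
```

```text
[ 0.5851533  -0.19222594  0.12026836] 0.2000716546843507 [-0.52570719 -0.04059164 -3.0353453 ] 39.22162413597107
```

View pics/n3.png

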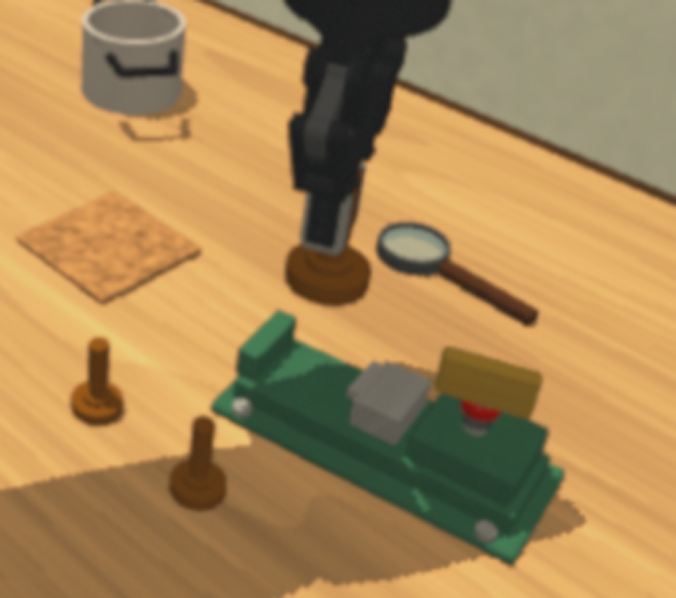

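The crop shows the bronze matrix lifted clear and upright, its disc at (328,272). The vise is empty and the screw is slack. Now I'll carry it to the mat.

move_arm:
  plan: [1,10,0,0,0,0,10,3,24,0,0,0,0,10,4,30,0,0,0,0,10,4,30,0,0,0,0,10,4,30,0,0,0,0,10,3,28,0,0,0,0,10,2,20,0,0,0,0,10,1,10,0,0,0,0,10,0,0,-10,0,0,0,10,0,0,-20,0,0,0,10,0,0,-20,0,0,0,10,0,0,-15,0,0,0,10]

```text
time: 9.05
eef_pos: [0.6067, -0.0115, 0.0539]
tcp_rot: [0.831, -0.557, -0.001, 0.001]
contact_force: [-0.4, -0.4, -3.2]
opening: 0.198
finger_force: 39.3
```

move_arm:
  plan: [0,0,-8,0,0,0,10,0,0,-4,0,0,0,10,0,0,-2,0,0,0,10,0,0,0,0,0,0,10,0,0,0,0,0,0,10]

```text
time: 9.55
eef_pos: [0.6087, -0.0108, 0.0434]
tcp_rot: [0.831, -0.556, 0.001, -0.0]
contact_force: [0.2, 0.3, -3.9]
opening: 0.2
finger_force: 39.2
```

move_arm:
  plan: [0,0,-2,0,0,0,10,0,0,-2,0,0,0,10,0,0,-1,0,0,0,10,0,0,-1,0,0,0,10,0,0,0,0,0,0,10]

```text
time: 10.05
eef_pos: [0.6078, -0.0106, 0.0362]
tcp_rot: [0.831, -0.556, -0.0, 0.0]
contact_force: [0.8, -0.1, -2.4]
opening: 0.196
finger_force: 39.2
```

move_arm:
  plan: [0,0,-1,0,0,0,10,0,0,0,0,0,0,10]

```text
time: 10.25
eef_pos: [0.6079, -0.0107, 0.0353]
tcp_rot: [0.831, -0.557, -0.0, 0.0]
contact_force: [-0.4, -0.8, -3.2]
opening: 0.195
finger_force: 39.2
```

move_arm:
  plan: [0,0,-1,0,0,0,10,0,0,0,0,0,0,10]

```text
time: 10.45
eef_pos: [0.6081, -0.0106, 0.035]
tcp_rot: [0.831, -0.556, -0.0, 0.0]
contact_force: [-1.3, 1.3, 1.4]
opening: 0.202
finger_force: 39.8
```

Contact has been felt: the z force went from -3 to +1.4 N. I'll press slightly, release and retreat.

move_arm:
  plan: [0,0,-0.7,0,0,0,10,0,0,0,0,0,0,17,0,0,0,0,0,0,22,0,0,0,0,0,0,30,0,0,0,0,0,0,42,0,0,0,0,0,0,50,0,0,0,0,0,0,50]
  newtons: 20

```text
time: 11.15
eef_pos: [0.6081, -0.0107, 0.0337]
tcp_rot: [0.831, -0.556, 0.0, -0.0]
contact_force: [0.3, 0.7, 0.6]
opening: 0.59
finger_force: 0.0
```

move_arm:
  plan: [0,0,15,0,0,0,50,0,0,40,0,0,0,50,0,0,40,0,0,0,50,0,0,40,0,0,0,50,0,0,0,0,0,0,50,0,0,0,0,0,0,50]

```text
time: 11.75
eef_pos: [0.609, -0.0108, 0.1715]
tcp_rot: [0.831, -0.556, 0.002, -0.001]
contact_force: [0.0, 0.7, -0.6]
opening: 0.59
finger_force: 0.0
```

```bash
python3 -c "
from h import *
d=shot('side');st=ctrl.get_state();print(st['eef_pos'],st['opening'],st['contact_force'],st['time'])
a=d['color'][150:380,260:520,::-1];cv2.imwrite('pics/n4.png',cv2.resize(a,None,fx=2.6,fy=2.6,interpolation=2))
"
```

```text
[ 0.60783285 -0.01063867  0.16929725] 0.5858259830691688 [0.01573068 0.40608933 0.11012172] 11.8
```

View pics/n4.png

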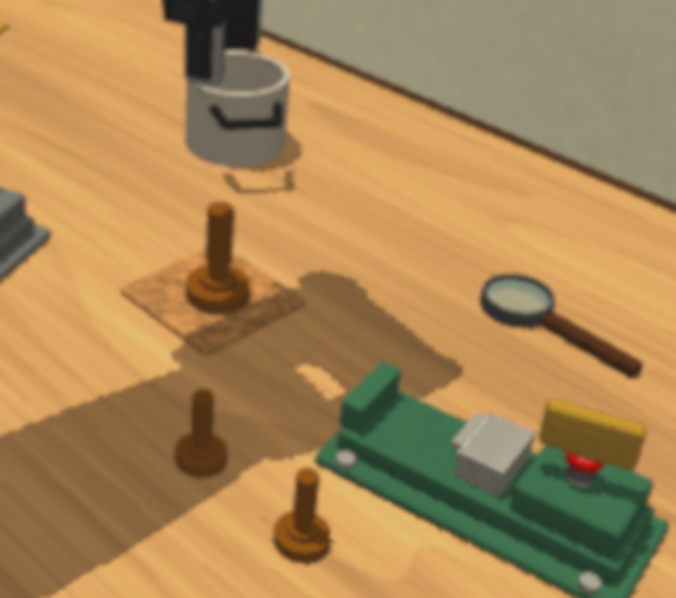

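The matrix stands upright and released, its disc at crop (218,287). That is about the middle of the mat, whose corners span 122–304 across and 245–353 down. The wing is still turned.

```bash
python3 -c "
from h import *
print(order.sign_off())"
```

```text
the job is handed in; nothing more can be done
None
```

The green vise's screw is slackened by about 78° clockwise, the bronze matrix stands upright and released near the middle of the cork mat, and the job is handed in; the sign-off returned no verdict.

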